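# Seat a keyed shaft in a sprung pulley hub and hold it home

### The job

Slide the pulley along the bench, without lifting it, into the U-shaped stop until its rim is against the back. Then take the keyed shaft (the one with the square head) from the rack, push it into the pulley's bore, turning it until the key slips into the keyway, and keep pushing against the spring until its shoulder is fully home on the hub. Finish still holding the shaft pressed home (let go, the spring lifts it out again), and leave the plain shaft and the other things on the bench where they are.

Things in the scene. Friction and masses are not known exactly. Their poses are not given: they have to be found in the camera images.
- pulley: Loose aluminium pulley flat on the bench, about 0.5 kg: V-groove disc 84 mm wide, 14 mm high, with a boss 48 mm in diameter in its middle, up to 48 mm. Origin: centre of its underside, z up. Round bore 22 mm wide down the boss; the keyway, 8.4 mm wide and reaching 16 mm from the axis, runs down the bore on the pulley's +x side.
- bore_mouth (a point): Centre of the bore at the top face of the pulley's boss, 48 mm above its underside.
- ejector (a joint): Spring-loaded disc inside the pulley's bore that pushes the shaft up. 0 = up (its top 28 mm below the bore mouth), grows downward in m, 0.010 when the shaft is fully home, stop at 0.012. The spring needs about 4 N at 0 and 10 N at 0.010.
- keyed_shaft: Steel shaft, 0.15 kg, 72 mm long, upright in one hole of the rack. Origin: centre of its lower end, z up. From there: 20 mm round pilot, tapered over the first 5 mm; key 6 mm wide on the +x side from 14 to 34 mm up, out to 14 mm from the axis; 34 mm round shoulder from 38 to 44 mm; square head 24 x 24 mm, sides along x and y, from 44 to 72 mm: grip it there.
- shaft_shoulder (a point): Centre of the underside of the keyed shaft's shoulder, 38 mm above its lower end; it meets the bore mouth when the shaft is home.
- plain_shaft: Like the keyed shaft but with no key and a round head 24 mm in diameter, in the rack's other hole; to be left there. Origin: centre of its lower end.
- shaft_rack: Wooden block 150 x 60 x 20 mm fixed on the bench, with two blind holes 22.5 mm wide and 12 mm deep at x = -42 and +42 mm on its midline, in which the shafts stand with their lower ends 8 mm above the bench. Origin: centre of its underside. A tall fixed lamp stands near the back edge (x 0.68, y -0.05), behind and between rack and stop: pass on the robot's side of it.
- u_stop: U-shaped wooden stop fixed on the bench, 12 mm high: back bar at +x, two side bars 92 mm apart, 124 mm wide overall; open on its -x side, where flared ends reach 58 mm before its origin and 79 mm either side. Origin: on the bench, where the pulley's centre lies when its rim is 1 mm short of the back bar.
- stop_centre (a point): The origin of the U-shaped stop, on the bench.
- pliers: Pair of pliers, 155 x 60 x 11 mm, a bystander. Origin: centre of its underside.
- spool: Small wire spool, 38 mm in diameter, 20 mm high, fixed to the bench, a bystander.
- small_block: Small steel bench block, 40 x 62 x 24 mm, a bystander.
- dish: Small white porcelain dish, 68 mm wide, 15 mm high, fixed to the bench, a bystander.
- tweezers: Steel tweezers, 163 mm long, 8 mm high, a bystander.

How it is judged:
On the way, in this order (a step that is already met when the one before it is completed fails the run):
1. the pulley lies in the U-shaped stop, against its back (horizontal distance between pulley and stop_centre below 0.008 m and height (world z) of pulley below 0.004 m and angle between pulley's own z axis and vertical below 0.06 rad), for 0.2 s.
2. the keyed shaft is lifted out of the rack (height (world z) of keyed_shaft above 0.03 m), for 0.1 s.
At the end, for the whole second after the job is handed in: Pulley flat in the stop, centre within 8 mm of the stop's; keyed shaft in its bore, key in the keyway, shoulder within 3 mm of the hub's top, ejector pressed more than 7 mm, shaft still held by the fingers (over 2 N); plain shaft in the rack (all of step 1 and distance between shaft_shoulder and bore_mouth below 0.003 m and angle between the z axis of keyed_shaft and the z axis of pulley, either way round below 0.06 rad and angle between the x axis of keyed_shaft and the x axis of pulley, either way round below 0.3 rad and value of joint ejector above 0.007 m and contact force between the fingers and keyed_shaft above 2 N and linear speed of keyed_shaft below 0.01 m/s and height (world z) of plain_shaft below 0.015 m); the arm keeps its last pose, push and grip.
It fails at once if the pulley is lifted off the bench or tipped (height (world z) of pulley above 0.01 m or angle between pulley's own z axis and vertical above 0.25 rad).
It fails at once if the plain shaft or a bystander is moved more than 30 mm (distance of any of pliers, small_block, tweezers, plain_shaft from where it was at the start of the episode above 0.03 m).
It also fails if it takes over 58 s, if anything falls off the work surface, if the arm or the gripper's body presses on something with over 40 N, if the wrist force passes 120 N, or if a joint passes its speed limit or range.

### The arm

A 7-joint arm with a two-finger parallel gripper is mounted at the origin on the work surface; the furniture and walls round the work are solid. World frame = base frame: x ahead of the robot, y to its left, z up, the work surface at z = 0. Lengths are in m, angles in rad, forces in N, time in s.
With the tool pointing down it reaches from about 0.425 to 0.925 m from the base axis. Payload 6.8 kg.
Tool frame: the origin (TCP) lies midway between the tips of the shut fingers; the grasp point (between the pads) lies 19 mm behind it; z points along the fingers, y is the line along which they close (so a half turn about z gives the same grasp; the last joint's range is limited). The gripper opens to 85 mm and grips with 20 to 120 N. Pads are 22 mm wide; open, the fingers measure 114 mm over their backs; the gripper's body (76 mm by 85 mm) begins 54 mm behind the grasp point. The pads swing forward as they close: fully open they stand 13 mm farther back than shut.
Start: joints at [-1.406, 0.477, 0.022, 1.555, -0.011, 1.109, -0.083], TCP at [0.182, 0.65, 0.231] pointing down, gripper open.
Joint ranges: [-2.96, 2.96], [-0.34, 2.1], [-1.41, 1.46], [0.24, 2.44], [-1.37, 4.51], [0.17, 1.92], [-2.96, 2.96]. Speed limits (rad/s): [2.39, 2.39, 3.14, 3.14, 3.14, 3.14, 3.14].

### API

Orientations are given as a rotation vector (axis times angle).
In Python, from bench import get_obs, grab_frame, camera_params, r gives the robot as it stands.
- The arm moves only by the shell command python3 -m jog 'ROWS' [FORCE]. ROWS is JSON, a list of rows, each an object of numbers: "rx", "ry", "rz": the turn, a rotation vector about the world's x, y, z scaled (see below); "x", "y", "z": the shift along the world's x, y, z scaled (see below); "jaw": the opening, from -1 (shut) to 1 (fully open). In form: [{"rx": .., "ry": .., "rz": .., "x": .., "y": .., "z": .., "jaw": ..}, ...]. A call has 1 to 8 rows; each row shifts and turns the commanded pose from where the row before left it; what a row does not reach is not made up. The controller multiplies each number of a shift by 60 mm and each number of a turn by 10 degrees. A row lasts 1/8 s, in which the tool goes at most 62.5 mm and 10.7 degrees, less where a joint would pass 70% of its speed; a pose out of reach is approached as far as the arm can. A call with a number of a shift or a turn outside -1 to 1 is refused whole. A call with a gripper value outside its range is refused whole. The fingers move at their own pace and stop on an object; FORCE is the grip in N (left out, the last holds). Time passes only in rows, so rows that do not move let the fingers close. It gives the time, the measured TCP pose, the force, the opening and the grip force at its end, in the units of the state.
- get_obs(): the state, without advancing time (a new reading comes with each control period).
- grab_frame(name): name is "side" or "top" or "wrist"; returns the picture (400x640x3 uint8, red, green, blue); there is no depth.
- camera_params(name): a dict with "fx", "fy", "cx", "cy" (pixels), "R" (3x3) and "t" (3): a world point X has camera coordinates R X + t. Camera axes: x right, y down, z forward; pixel columns grow to the right and rows downward; lengths in m; the calibration is good to about 2 mm. A picture is of the moment at which its call begins: read the wrist's pose just before it. camera_params takes no time and is no camera call; for the wrist camera it gives the pose at the moment of the call.
- r.hand_in(): hands the job in; it is judged then, once.
The state is a dict: "clock": time; "joints": joint angles; "qvel": joint speeds; "tau": joint torques, N m; "tcp_pos": TCP position; "orientation": TCP orientation; "contact_force": force on the tool from outside, world axes, zero at the start; "moment": the same for the moment, N m; "grip_width": finger opening in m; "gripper_force": force on a finger pad.
Only numpy, scipy, OpenCV 4.12 (cv2) and the standard library are available. Lean on these libraries where they do the work, as an engineer would, in place of code of your own. Each camera call takes 0.05 s, during which the arm holds its last target. There are 200 camera calls.

## Working session

There is one attempt and no reset: what is moved stays moved. The work goes in short steps, Python scripts to look and compute and a shell command to move; the robot and the scene stay as the last step left them, time stands still between calls to the robot, and variables do not carry over. Pictures are saved under pics/ and viewed, at most 10 in all, crops included, and the job is handed in when it is done.

```bash
ls; mkdir -p pics; python3 - <<'E'
from bench import get_obs, grab_frame, camera_params
import cv2,numpy as np
print(get_obs())
for n in("top","side"):
    cv2.imwrite(f"pics/{n}0.png",grab_frame(n)[:,:,::-1]); 
    c=camera_params(n); print(n,{k:np.round(v,3).tolist() for k,v in c.items()})
E
```

```text
pics
{'clock': 0.0, 'joints': array([-1.40610793,  0.47781425,  0.02235486,  1.55647286, -0.01151537,
        1.109276  , -0.08306346]), 'qvel': array([ 9.45956626e-05,  2.73091228e-04, -2.38545973e-04, -2.06529973e-03,
        8.87211371e-04, -2.42983483e-03,  5.65290495e-05]), 'tau': array([ 1.11590607e-04, -5.96457553e+01,  1.60776079e+00, -2.81193209e+01,
        1.23969972e-02,  9.47008986e-03,  1.76664128e-05]), 'tcp_pos': array([0.18171579, 0.64946005, 0.23030747]), 'orientation': array([-4.27092592e-01, -3.11230341e+00,  2.88737242e-03]), 'contact_force': array([-0.18916401,  0.90600134, -0.42740366]), 'moment': array([-0.03182292, -0.03786704,  0.00370478]), 'gripper_force': 0.0, 'grip_width': 0.08530169280734141}
top {'fx': 468.056, 'fy': 468.056, 'cx': 322.498, 'cy': 196.831, 'R': [[-0.023, -1.0, -0.0], [-0.996, 0.023, -0.089], [0.089, -0.002, -0.996]], 't': [-0.086, 0.518, 1.122]}
side {'fx': 366.212, 'fy': 366.212, 'cx': 325.405, 'cy': 202.852, 'R': [[-0.962, -0.271, -0.022], [-0.125, 0.511, -0.851], [0.241, -0.816, -0.526]], 't': [0.486, 0.147, 0.749]}
```

View pics/top0.png

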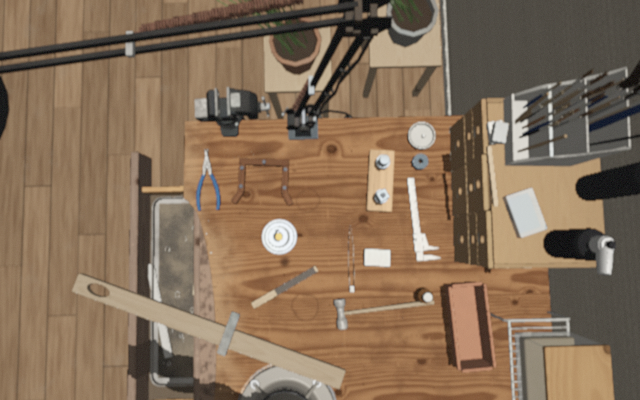

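View pics/side0.png

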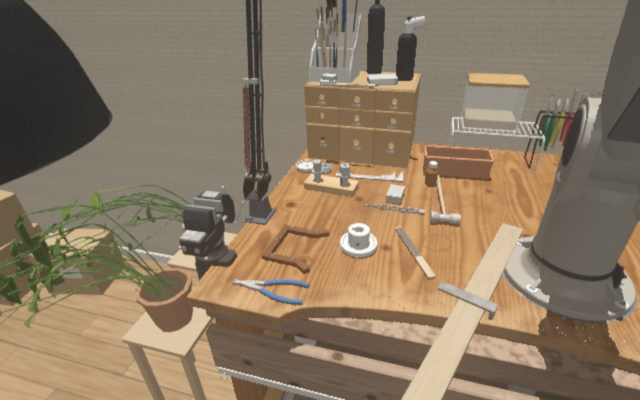

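Top: pulley about (279,237), U-stop about (263,182) opening down (-x), rack (381,181) with shafts at (383,161) and (381,197), lamp foot (303,125). Side: same layout seen from the left. I'll zoom in for the details.

```bash
cat > h.py <<'E'
import numpy as np,cv2
from bench import get_obs,grab_frame,camera_params
def ray(c,u,v,z):
    R=np.array(c['R']);t=np.array(c['t']);o=-R.T@t
    d=R.T@np.array([(u-c['cx'])/c['fx'],(v-c['cy'])/c['fy'],1]); return o+d*(z-o[2])/d[2]
def proj(c,X):
    p=np.array(c['R'])@np.array(X)+np.array(c['t']); return np.array([c['fx']*p[0]/p[2]+c['cx'],c['fy']*p[1]/p[2]+c['cy']])
def crop(im,x0,y0,x1,y1,s,fn):
    cv2.imwrite(fn,cv2.resize(im[y0:y1,x0:x1],None,fx=s,fy=s,interpolation=cv2.INTER_CUBIC))
E
python3 - <<'E'
from h import *
im=cv2.imread('pics/top0.png'); crop(im,225,110,425,260,4,'pics/topc.png')
c=camera_params('top')
print('tcp px',proj(c,[0.182,.65,.23]),proj(c,[0,0,0]))
for n,u,v,z in[('pulley',279,237,.048),('sh1',383,161,.08),('sh2',381,197,.08),('stopL',236,200,.012),('stopR',291,201,.012),('back',263,162,.012),('rack',381,181,.02)]: print(n,ray(c,u,v,z).round(3))
E
```

```text
tcp px [-59.04884581 367.58769488] [286.73779934 412.93131542]
pulley [0.42  0.008 0.048]
sh1 [ 0.591 -0.241  0.08 ]
sh2 [ 0.507 -0.233  0.08 ]
stopL [0.514 0.116 0.012]
stopR [ 0.508 -0.02   0.012]
back [0.607 0.048 0.012]
rack [ 0.552 -0.242  0.02 ]
```

View pics/topc.png

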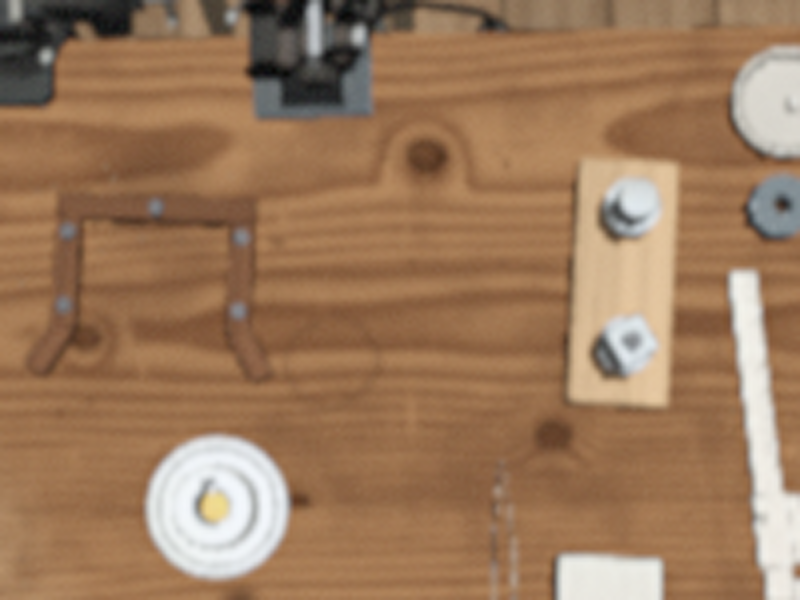

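The crop shows the keyed shaft (square head) at crop (632,342), nearest the robot. The plain shaft is at (635,202). The stop's screws are at (155,208), (68,231), (241,237), (64,304) and (238,310). The pulley disc is at (218,506), with its keyway pointing roughly to +x.

```bash
python3 - <<'E'
from h import *
c=camera_params('top')
P=lambda u,v,z: ray(c,225+(u-1.5)/4,110+(v-1.5)/4,z)[:2]
s=[P(u,v,.012) for u,v in[(155,208),(68,231),(241,237),(64,304),(238,310)]]
for q in s: print(q.round(4))
ey=(s[1]-s[2]+s[3]-s[4])/2; print('width',np.linalg.norm(ey)); ey/=np.linalg.norm(ey); ex=np.array([ey[1],-ey[0]])
print('stop yaw deg',np.degrees(np.arctan2(ex[1],ex[0])),'centre',s[0]-.051*ex)
print('pulley disc',P(218,506,.014),'boss',P(213,505,.048),'keyway dir pt',P(205,487,.048))
print('keyed',P(632,342,.08))
E
python3 -m jog '[{"x":0.4,"y":-0.9},{"x":0.4,"y":-0.9},{"x":0.4,"y":-0.9},{"x":0.4,"y":-0.9},{"x":0.4,"y":-0.9},{"x":0.4,"y":-0.9},{"x":0.4,"y":-0.9},{"x":0.4,"y":-0.9}]'
```

```text
[0.6079 0.0473]
[0.5947 0.1015]
[ 0.5885 -0.0058]
[0.5492 0.1043]
[ 0.543  -0.0033]
width 0.10760124350366808
stop yaw deg -3.31429936315757 centre [0.55696952 0.0502599 ]
pulley disc [0.42246223 0.01071072] boss [0.42288091 0.01051768] keyway dir pt [0.43364454 0.01511398]
keyed [ 0.51139443 -0.23723377]validation failed for argument at $[0]...
```

```bash
python3 -m jog '[{"rx":0,"ry":0,"rz":0.2,"x":0.4,"y":-0.9,"z":0,"jaw":1},{"rx":0,"ry":0,"rz":0.2,"x":0.4,"y":-0.9,"z":0,"jaw":1},{"rx":0,"ry":0,"rz":0.2,"x":0.4,"y":-0.9,"z":0,"jaw":1},{"rx":0,"ry":0,"rz":0.2,"x":0.4,"y":-0.9,"z":0,"jaw":1},{"rx":0,"ry":0,"rz":0.2,"x":0.4,"y":-0.9,"z":0,"jaw":1},{"rx":0,"ry":0,"rz":0.2,"x":0.4,"y":-0.9,"z":0,"jaw":1},{"rx":0,"ry":0,"rz":0,"x":0.4,"y":-0.9,"z":0,"jaw":1},{"rx":0,"ry":0,"rz":0,"x":0.4,"y":-0.9,"z":0,"jaw":1}]'
```

```text
clock: 1.1
tcp_pos: [0.3742, 0.2161, 0.2313]
orientation: [0.099, 3.14, 0.0]
contact_force: [1.6, 0.7, 0.4]
grip_width: 0.0856
gripper_force: 0.0
```

```bash
python3 -m jog '[{"rx":0,"ry":0,"rz":0,"x":0.25,"y":-0.85,"z":0,"jaw":1},{"rx":0,"ry":0,"rz":0,"x":0.25,"y":-0.85,"z":0,"jaw":1},{"rx":0,"ry":0,"rz":0,"x":0.25,"y":-0.85,"z":0,"jaw":1},{"rx":0,"ry":0,"rz":0,"x":0.25,"y":-0.85,"z":0,"jaw":1},{"rx":0,"ry":0,"rz":0,"x":0,"y":0,"z":0,"jaw":1}]'
python3 - <<'E'
from h import *
c=camera_params('wrist'); im=grab_frame('wrist')[:,:,::-1]; cv2.imwrite('pics/w1.png',im)
np.save('pics/w1.npy',c,allow_pickle=True)
print(get_obs()['tcp_pos'],proj(c,[.423,.0106,.048]),proj(c,[.557,.05,0]),proj(c,[.423+.04,.0106,.014]))
E
```

```text
clock: 1.72
tcp_pos: [0.4342, 0.0102, 0.2313]
orientation: [0.111, 3.139, -0.001]
contact_force: [-0.3, 0.7, 0.4]
grip_width: 0.0853
gripper_force: 0.0
[0.43377955 0.01255924 0.23116163] [318.05062512 168.47205736] [357.67351737 266.67610712] [320.62806772 198.46377935]
```

View pics/w1.png

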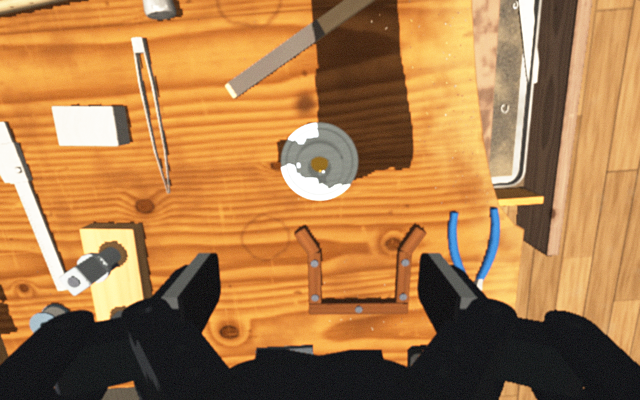

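```bash
python3 - <<'E'
from h import *
c=np.load('pics/w1.npy',allow_pickle=True).item(); im=cv2.imread('pics/w1.png')
print('disc',ray(c,319,162,.014),'bore',ray(c,320,162,.048))
s=[ray(c,u,v,.012)[:2] for u,v in[(359,310),(404,298),(315,298),(404,264),(315,263)]]
ey=(s[1]-s[2]+s[3]-s[4])/2; print(np.linalg.norm(ey)); ey/=np.linalg.norm(ey); ex=np.array([ey[1],-ey[0]])
print('stop',np.degrees(np.arctan2(ex[1],ex[0])),s[0]-.051*ex, 'tool', c['t'])
crop(im,270,110,370,210,6,'pics/w1c.png')
E
```

```text
disc [0.42189885 0.01168075 0.014     ] bore [0.41671153 0.01297519 0.048     ]
0.10773849784911878
stop -4.440099415318787 [0.55921087 0.05212476] tool [-0.04125179 -0.45083065  0.26317228]
```

View pics/w1c.png

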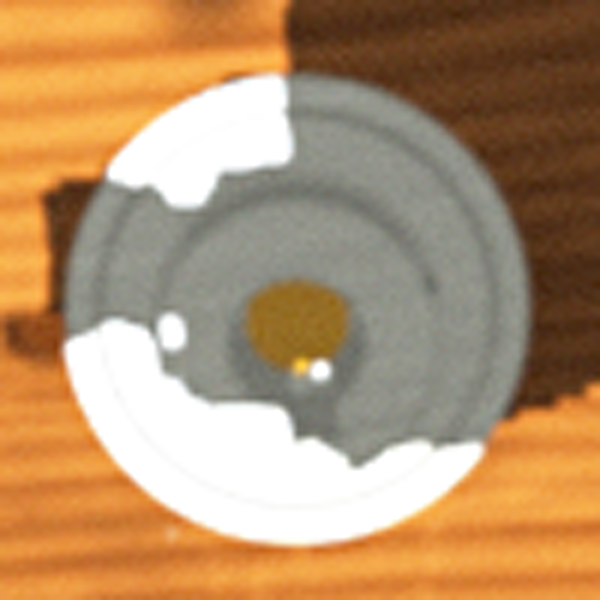

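The crop shows the disc centred at about (319.4,161.4) in the full image and the bore at (320,166). The keyway points to +x with about 15–20° towards +y. Top and wrist measurements agree: pulley at (0.422,0.0115), stop at (0.558,0.051).

```bash
python3 -m jog '[{"rx":0,"ry":0,"rz":0,"x":-0.1,"y":0,"z":-0.88,"jaw":1},{"rx":0,"ry":0,"rz":0,"x":-0.1,"y":0,"z":-0.88,"jaw":1},{"rx":0,"ry":0,"rz":0,"x":0,"y":-0.01,"z":-0.88,"jaw":1},{"rx":0,"ry":0,"rz":0,"x":0,"y":-0.01,"z":-0.88,"jaw":1},{"rx":0,"ry":0,"rz":0,"x":0,"y":0,"z":0,"jaw":1}]'
```

```text
clock: 2.4
tcp_pos: [0.4183, 0.0135, 0.0172]
orientation: [-0.097, -3.131, 0.003]
contact_force: [-0.2, 0.5, -0.2]
grip_width: 0.0857
gripper_force: 0.0
```

```bash
python3 -m jog '[{"rx":0,"ry":0,"rz":0,"x":0.06,"y":-0.03,"z":0.05,"jaw":1},{"rx":0,"ry":0,"rz":0,"x":0,"y":0,"z":0,"jaw":-0.2},{"rx":0,"ry":0,"rz":0,"x":0,"y":0,"z":0,"jaw":-0.2},{"rx":0,"ry":0,"rz":0,"x":0,"y":0,"z":0,"jaw":-0.2},{"rx":0,"ry":0,"rz":0,"x":0,"y":0,"z":0,"jaw":-0.2},{"rx":0,"ry":0,"rz":0,"x":0,"y":0,"z":0,"jaw":-0.2}]' 30
```

```text
clock: 3.15
tcp_pos: [0.4268, 0.0112, 0.0249]
orientation: [0.1, 3.137, 0.002]
contact_force: [-2.0, -0.7, 17.2]
grip_width: 0.0486
gripper_force: 28.2
```

```bash
python3 -m jog '[{"rx":0,"ry":0,"rz":0,"x":0.2,"y":0.18,"z":0,"jaw":-0.2},{"rx":0,"ry":0,"rz":0,"x":0.25,"y":0.18,"z":0,"jaw":-0.2},{"rx":0,"ry":0,"rz":0,"x":0.25,"y":0.18,"z":0,"jaw":-0.2},{"rx":0,"ry":0,"rz":0,"x":0.25,"y":0.18,"z":0,"jaw":-0.2},{"rx":0,"ry":0,"rz":0,"x":0.25,"y":0,"z":0,"jaw":-0.2},{"rx":0,"ry":0,"rz":0,"x":0,"y":0,"z":0,"jaw":-0.2}]'
python3 - <<'E'
from h import *
im=grab_frame('top')[:,:,::-1]; crop(im,225,110,345,260,4,'pics/t2.png')
print(get_obs()['tcp_pos'])
E
```

```text
clock: 3.9
tcp_pos: [0.4991, 0.0554, 0.0234]
orientation: [0.097, 3.138, 0.001]
contact_force: [-0.2, 1.6, -1.3]
grip_width: 0.0484
gripper_force: 31.5
[0.49885826 0.05507111 0.02327289]
```

View pics/t2.png

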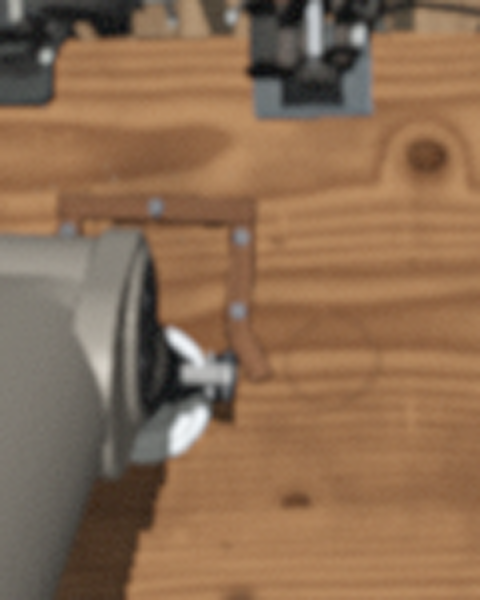

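The pulley is gripped and at the mouth of the stop, with its rim visible at crop (185,390). I'll keep sliding it in.

```bash
python3 -m jog '[{"rx":0,"ry":0,"rz":0,"x":0.25,"y":-0.02,"z":0,"jaw":-0.2},{"rx":0,"ry":0,"rz":0,"x":0.25,"y":-0.02,"z":0,"jaw":-0.2},{"rx":0,"ry":0,"rz":0,"x":0.25,"y":-0.02,"z":0,"jaw":-0.2},{"rx":0,"ry":0,"rz":0,"x":0.1,"y":0,"z":0,"jaw":-0.2},{"rx":0,"ry":0,"rz":0,"x":0.08,"y":0,"z":0,"jaw":-0.2},{"rx":0,"ry":0,"rz":0,"x":0,"y":0,"z":0,"jaw":-0.2}]'
```

```text
clock: 4.7
tcp_pos: [0.5518, 0.0503, 0.0229]
orientation: [-0.1, -3.137, 0.0]
contact_force: [-6.7, -0.0, 5.0]
grip_width: 0.0482
gripper_force: 31.9
```

```bash
python3 -m jog '[{"rx":0,"ry":0,"rz":0,"x":0.06,"y":0,"z":0,"jaw":-0.2},{"rx":0,"ry":0,"rz":0,"x":0,"y":0,"z":0,"jaw":-0.2},{"rx":0,"ry":0,"rz":0,"x":0,"y":0,"z":0,"jaw":-0.2}]'
```

```text
clock: 5.08
tcp_pos: [0.5519, 0.0503, 0.0229]
orientation: [-0.099, -3.13, -0.0]
contact_force: [-15.9, 0.4, 17.1]
grip_width: 0.0479
gripper_force: 32.8
```

```bash
python3 -m jog '[{"rx":0,"ry":0,"rz":0,"x":0.06,"y":0,"z":0,"jaw":-0.2},{"rx":0,"ry":0,"rz":0,"x":0,"y":0,"z":0,"jaw":-0.2},{"rx":0,"ry":0,"rz":0,"x":0,"y":0,"z":0,"jaw":-0.2}]'
```

```text
clock: 5.45
tcp_pos: [0.5587, 0.0503, 0.023]
orientation: [-0.1, -3.137, 0.0]
contact_force: [-7.0, 0.2, 5.5]
grip_width: 0.0482
gripper_force: 31.9
```

```bash
python3 -m jog '[{"rx":0,"ry":0,"rz":0,"x":-0.06,"y":0,"z":0,"jaw":1},{"rx":0,"ry":0,"rz":0,"x":0,"y":0,"z":0,"jaw":1},{"rx":0,"ry":0,"rz":0,"x":0,"y":0,"z":0,"jaw":1},{"rx":0,"ry":0,"rz":0,"x":0,"y":0,"z":0.9,"jaw":1},{"rx":0,"ry":0,"rz":0,"x":0,"y":0,"z":0.9,"jaw":1},{"rx":0,"ry":0,"rz":0,"x":0,"y":0,"z":0.9,"jaw":1},{"rx":0,"ry":0,"rz":0,"x":0,"y":0,"z":0,"jaw":1}]'
python3 - <<'E'
from h import *
c=camera_params('wrist'); im=grab_frame('wrist')[:,:,::-1]; cv2.imwrite('pics/w2.png',im)
np.save('pics/w2.npy',c,allow_pickle=True)
p=proj(c,[.557,.051,.03]);print(get_obs()['tcp_pos'],p)
x,y=int(p[0]),int(p[1]);x0=x-90;y0=max(0,y-70);print(x0,y0);crop(im,x0,y0,x+90,y0+150,4,'pics/w2c.png')
E
```

```text
clock: 6.32
tcp_pos: [0.5601, 0.0509, 0.1896]
orientation: [0.1, 3.131, 0.004]
contact_force: [-0.5, -0.6, -0.3]
grip_width: 0.0855
gripper_force: 0.0
[0.55838808 0.05091294 0.18706476] [317.74020816 179.99019639]
227 109
```

View pics/w2c.png

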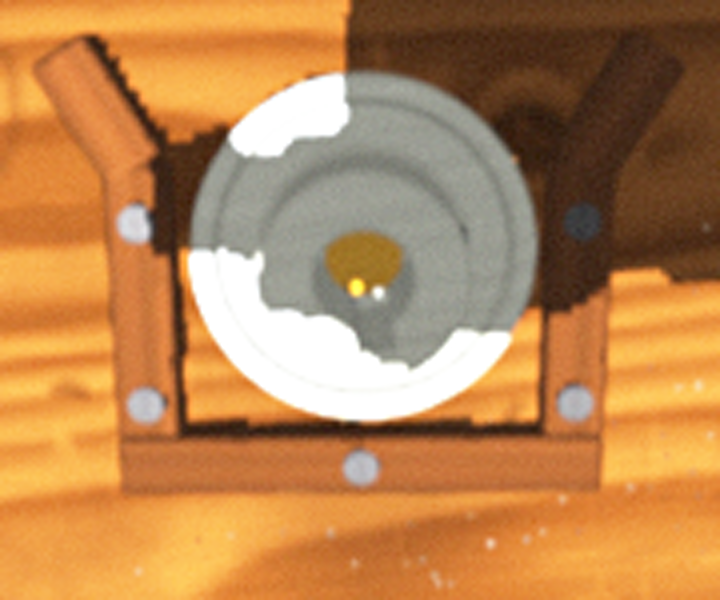

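The pulley is in the stop. The disc is centred at crop (365,245) and the back bar's inner face is at row 436, so the gap is about 4 mm. The bore is centred near (363,281), and the keyway strip runs to about (380,345). One more push is needed.

```bash
python3 - <<'E'
from h import *
c=np.load('pics/w2.npy',allow_pickle=True).item()
P=lambda u,v,z: ray(c,227+(u-1.5)/4,109+(v-1.5)/4,z)[:2]
s=[P(u,v,.012) for u,v in[(360,467),(575,403),(145,405),(583,221),(134,223)]]
ey=(s[1]-s[2]+s[3]-s[4])/2; w=np.linalg.norm(ey); ey/=w; ex=np.array([ey[1],-ey[0]])
o=s[0]-.051*ex; d=P(365,245,.014)
print('stop',w,np.degrees(np.arctan2(ex[1],ex[0])),o,'disc',d,'rel',(d-o)@ex,(d-o)@ey)
b=P(363.5,281,.048)
print('bore',b)
for q in[(377,335),(382,348)]:
    k=P(*q,.048)-b; print(np.degrees(np.arctan2(k[1],k[0])),np.linalg.norm(k))
# keyed shaft in this view
print('keyed px',proj(c,[.511,-.237,.08]))
E
```

```text
stop 0.10852245796773008 -3.452154392795556 [0.55721666 0.04965756] disc [0.55053344 0.05157976] rel -0.006786830056964026 0.0015162856932584427
bore [0.55205393 0.05107573]
10.048842763706196 0.012495099673831259
11.423518216968832 0.01564304715851393
keyed px [-66.52307966 158.89940513]
```

```bash
python3 -m jog '[{"rx":0,"ry":0,"rz":0,"x":-0.12,"y":0,"z":-0.9,"jaw":1},{"rx":0,"ry":0,"rz":0,"x":0,"y":0,"z":-0.9,"jaw":1},{"rx":0,"ry":0,"rz":0,"x":0,"y":0,"z":-0.87,"jaw":1},{"rx":0,"ry":0,"rz":0,"x":0,"y":0,"z":0,"jaw":1}]'
python3 -m jog '[{"rx":0,"ry":0,"rz":0,"x":0,"y":0,"z":0,"jaw":-0.3},{"rx":0,"ry":0,"rz":0,"x":0,"y":0,"z":0,"jaw":-0.3},{"rx":0,"ry":0,"rz":0,"x":0,"y":0,"z":0,"jaw":-0.3},{"rx":0,"ry":0,"rz":0,"x":0,"y":0,"z":0,"jaw":-0.3},{"rx":0,"ry":0,"rz":0,"x":0.05,"y":0,"z":0.03,"jaw":-0.3},{"rx":0,"ry":0,"rz":0,"x":0.05,"y":0,"z":0,"jaw":-0.3},{"rx":0,"ry":0,"rz":0,"x":0,"y":0,"z":0,"jaw":-0.3}]' 40
```

```text
clock: 6.88
tcp_pos: [0.5453, 0.0499, 0.0205]
orientation: [-0.099, -3.13, 0.004]
contact_force: [-0.1, 0.1, 0.4]
grip_width: 0.0854
gripper_force: 0.0
clock: 7.75
tcp_pos: [0.5556, 0.0509, 0.0274]
orientation: [-0.099, -3.14, -0.001]
contact_force: [-4.4, 0.8, 6.3]
grip_width: 0.0476
gripper_force: 42.7
```

```bash
python3 -m jog '[{"rx":0,"ry":0,"rz":0,"x":0.06,"y":0,"z":0,"jaw":-0.3},{"rx":0,"ry":0,"rz":0,"x":0,"y":0,"z":0,"jaw":-0.3},{"rx":0,"ry":0,"rz":0,"x":0,"y":0,"z":0,"jaw":-0.3}]'
```

```text
clock: 8.12
tcp_pos: [0.5556, 0.051, 0.0273]
orientation: [-0.099, -3.133, -0.002]
contact_force: [-13.9, 0.5, 17.8]
grip_width: 0.0475
gripper_force: 43.8
```

```bash
python3 -m jog '[{"rx":0,"ry":0,"rz":0,"x":0.06,"y":0,"z":0,"jaw":-0.3},{"rx":0,"ry":0,"rz":0,"x":0,"y":0,"z":0,"jaw":-0.3},{"rx":0,"ry":0,"rz":0,"x":0,"y":0,"z":0,"jaw":-0.3}]'
```

```text
clock: 8.5
tcp_pos: [0.5557, 0.0509, 0.0273]
orientation: [-0.099, -3.126, -0.002]
contact_force: [-23.2, 1.3, 30.3]
grip_width: 0.0474
gripper_force: 44.9
```

```bash
python3 -m jog '[{"rx":0,"ry":0,"rz":0,"x":-0.1,"y":0,"z":0,"jaw":-0.3},{"rx":0,"ry":0,"rz":0,"x":0,"y":0,"z":0,"jaw":1},{"rx":0,"ry":0,"rz":0,"x":0,"y":0,"z":0,"jaw":1},{"rx":0,"ry":0,"rz":0,"x":0,"y":0,"z":0,"jaw":1},{"rx":0,"ry":0,"rz":0,"x":0,"y":0,"z":0.9,"jaw":1},{"rx":0,"ry":0,"rz":0,"x":0,"y":0,"z":0.9,"jaw":1},{"rx":0,"ry":0,"rz":0,"x":0,"y":0,"z":0.9,"jaw":1},{"rx":0,"ry":0,"rz":0,"x":0,"y":0,"z":0,"jaw":1}]'
python3 - <<'E'
from h import *
c=camera_params('wrist'); im=grab_frame('wrist')[:,:,::-1]; cv2.imwrite('pics/w3.png',im)
np.save('pics/w3.npy',c,allow_pickle=True)
p=proj(c,[.557,.051,.03]);o=get_obs();print(o['tcp_pos'],o['joints'].round(2),p)
x,y=int(p[0]),int(p[1]);x0=x-90;y0=max(0,y-70);print(x0,y0);crop(im,x0,y0,x+90,y0+150,4,'pics/w3c.png')
E
```

```text
clock: 9.5
tcp_pos: [0.5601, 0.0508, 0.1931]
orientation: [0.1, 3.131, 0.004]
contact_force: [-1.0, 0.9, -0.4]
grip_width: 0.0855
gripper_force: 0.0
[0.55833264 0.05086512 0.19055827] [-0.57  0.35  0.46  1.9  -0.19  0.93  1.49] [317.86583067 179.31813443]
227 109
```

View pics/w3c.png

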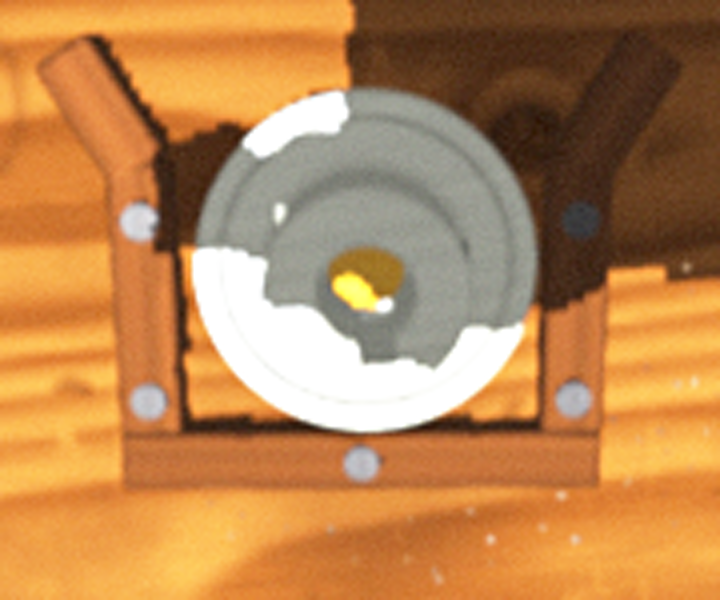

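The rim is now against the back bar (disc bottom edge row 431, bar face row 433), disc centre (366,260). The keyway still points about 10–15° to +y. Now for the shaft.

```bash
python3 -m jog '[{"rx":0,"ry":0,"rz":0,"x":-0.3,"y":-0.9,"z":0.2,"jaw":1},{"rx":0,"ry":0,"rz":0,"x":-0.3,"y":-0.9,"z":0.2,"jaw":1},{"rx":0,"ry":0,"rz":0,"x":-0.2,"y":-0.95,"z":0.2,"jaw":1},{"rx":0,"ry":0,"rz":0,"x":0,"y":-1,"z":0,"jaw":1},{"rx":0,"ry":0,"rz":0,"x":0,"y":-1,"z":0,"jaw":1},{"rx":0,"ry":0,"rz":0,"x":0,"y":0,"z":0,"jaw":1},{"rx":0,"ry":0,"rz":0,"x":0,"y":0,"z":0,"jaw":1}]'
python3 - <<'E'
from h import *
c=np.load('pics/w3.npy',allow_pickle=True).item()
P=lambda u,v,z: ray(c,227+(u-1.5)/4,109+(v-1.5)/4,z)[:2]
s=[P(u,v,.012) for u,v in[(361,463),(573,399),(148,401),(581,221),(138,222)]]
ey=(s[1]-s[2]+s[3]-s[4])/2; w=np.linalg.norm(ey); ey/=w; ex=np.array([ey[1],-ey[0]])
o=s[0]-.051*ex; d=P(366,259.5,.014); b=P(366,296,.048); k=P(380,350,.048)-b
print('stop',w,o,'disc',d,'bore',b,'rel',(d-o)@ex,(d-o)@ey,'key',np.degrees(np.arctan2(k[1],k[0])))
c=camera_params('wrist'); im=grab_frame('wrist')[:,:,::-1]; cv2.imwrite('pics/w4.png',im)
np.save('pics/w4.npy',c,allow_pickle=True)
p=proj(c,[.511,-.237,.06]);print(get_obs()['tcp_pos'],p)
x,y=int(p[0]),int(p[1]);x0=x-60;y0=max(0,y-50);print(x0,y0);crop(im,x0,y0,x+60,y0+100,6,'pics/w4c.png')
E
```

```text
clock: 10.42
tcp_pos: [0.5082, -0.2337, 0.2232]
orientation: [-0.1, -3.137, -0.001]
contact_force: [-0.6, 0.9, -0.5]
grip_width: 0.0853
gripper_force: 0.0
stop 0.10827836145138736 [0.55727508 0.049832  ] disc [0.55466352 0.05143952] bore [0.55609694 0.05125023] rel -0.002705240961264631 0.0014443013948629187 key 10.518432782315292
[ 0.50864684 -0.23280024  0.22339106] [314.87521387 187.47737637]
254 137
```

View pics/w4c.png

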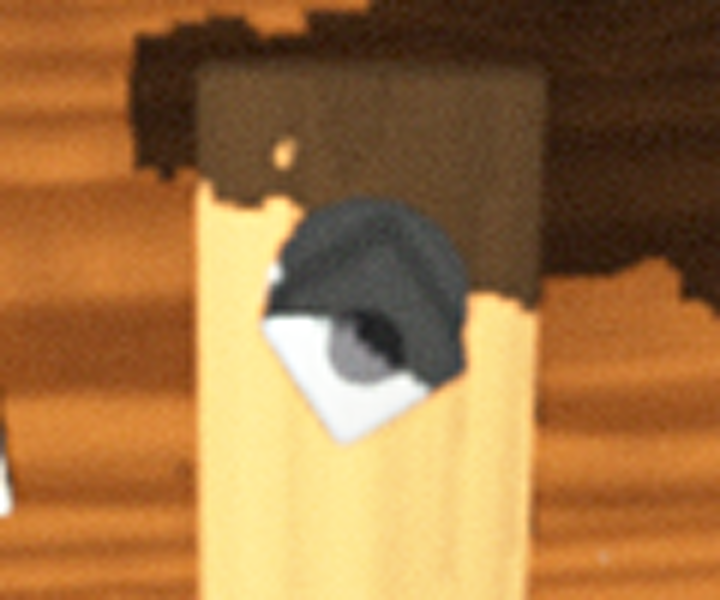

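Square head: corners at crop (264,318), (345,443), (465,374) and (382,245). The key is hidden under the shoulder from here, so I'll check it with the side camera after lifting.

```bash
python3 - <<'E'
from h import *
from scipy.spatial.transform import Rotation as Ro
c=np.load('pics/w4.npy',allow_pickle=True).item()
q=[ray(c,254+(u-2.5)/6,137+(v-2.5)/6,.08)[:2] for u,v in[(264,318),(345,443),(465,374),(382,245)]]
for a,b in zip(q,q[1:]+q[:1]): d=b-a; print(np.linalg.norm(d),np.degrees(np.arctan2(d[1],d[0])))
print('c',np.mean(q,0))
o=get_obs(); R=Ro.from_rotvec(o['orientation']).as_matrix(); print('tool y yaw',np.degrees(np.arctan2(R[1,1],R[0,1])),'tool z',R[:,2],'j',o['joints'].round(2))
s=camera_params('side'); print('side cam',-np.array(s['R']).T@np.array(s['t']))
E
```

```text
0.02257242089323855 27.880040131486254
0.02082049289954597 117.21910508785932
0.0230301856651293 -151.39816714028123
0.020530122755749045 -61.517780095971254
c [ 0.51247249 -0.23746967]
tool y yaw 86.45305101911298 tool z [-0.00222112  0.00110661 -0.99999692] j [-0.15  0.33  0.58  1.87 -0.21  1.    2.04]
side cam [0.30499629 0.6674107  0.52858616]
```

```bash
python3 -m jog '[{"rx":0,"ry":0,"rz":0.8,"x":0.03,"y":-0.04,"z":-0.2,"jaw":1},{"rx":0,"ry":0,"rz":0.8,"x":0.03,"y":-0.04,"z":-0.2,"jaw":1},{"rx":0,"ry":0,"rz":0.8,"x":0,"y":0,"z":-0.4,"jaw":1},{"rx":0,"ry":0,"rz":0.75,"x":0,"y":0,"z":-0.5,"jaw":1},{"rx":0,"ry":0,"rz":0,"x":0,"y":0,"z":-0.75,"jaw":1},{"rx":0,"ry":0,"rz":0,"x":0,"y":0,"z":-0.7,"jaw":1},{"rx":0,"ry":0,"rz":0,"x":0,"y":0,"z":0,"jaw":1}]'
python3 - <<'E'
from h import *
from scipy.spatial.transform import Rotation as Ro
o=get_obs(); R=Ro.from_rotvec(o['orientation']).as_matrix(); print(o['tcp_pos'],np.degrees(np.arctan2(R[1,1],R[0,1])),R[:,2],o['joints'].round(2))
E
```

```text
clock: 11.35
tcp_pos: [0.5104, -0.2361, 0.0568]
orientation: [0.759, -3.042, -0.007]
contact_force: [-0.2, -0.1, 0.2]
grip_width: 0.0854
gripper_force: 0.0
[ 0.51035751 -0.23608862  0.05678183] 118.02959104452371 [-0.00678997  0.00296056 -0.99997257] [ 0.04  0.55  0.36  1.98 -0.3   0.68  2.66]
```

```bash
python3 -m jog '[{"rx":0,"ry":0,"rz":0,"x":0.03,"y":-0.02,"z":0,"jaw":1},{"rx":0,"ry":0,"rz":0,"x":0,"y":0,"z":0,"jaw":-0.8},{"rx":0,"ry":0,"rz":0,"x":0,"y":0,"z":0,"jaw":-0.8},{"rx":0,"ry":0,"rz":0,"x":0,"y":0,"z":0,"jaw":-0.8},{"rx":0,"ry":0,"rz":0,"x":0,"y":0,"z":0,"jaw":-0.8},{"rx":0,"ry":0,"rz":0,"x":0,"y":0,"z":0,"jaw":-0.8},{"rx":0,"ry":0,"rz":0,"x":0,"y":0,"z":0,"jaw":-0.8},{"rx":0,"ry":0,"rz":0,"x":0,"y":0,"z":0,"jaw":-0.8}]' 60
```

```text
clock: 12.35
tcp_pos: [0.5144, -0.2401, 0.0604]
orientation: [-0.756, 3.049, 0.001]
contact_force: [-1.5, 1.3, 5.6]
grip_width: 0.023
gripper_force: 58.4
```

```bash
python3 -m jog '[{"rx":0,"ry":0,"rz":0,"x":0,"y":0,"z":0.4,"jaw":-0.8},{"rx":0,"ry":0,"rz":0,"x":0,"y":0,"z":0.9,"jaw":-0.8},{"rx":0,"ry":0,"rz":0,"x":0,"y":0.3,"z":0.9,"jaw":-0.8},{"rx":0,"ry":0,"rz":0,"x":0,"y":0.9,"z":0.3,"jaw":-0.8},{"rx":0,"ry":0,"rz":0,"x":-0.1,"y":1,"z":0.2,"jaw":-0.8},{"rx":0,"ry":0,"rz":0,"x":-0.1,"y":1,"z":0.2,"jaw":-0.8},{"rx":0,"ry":0,"rz":0,"x":-0.1,"y":1,"z":0.2,"jaw":-0.8},{"rx":0,"ry":0,"rz":0,"x":-0.2,"y":1,"z":0.1,"jaw":-0.8}]'
python3 -m jog '[{"rx":0,"ry":0,"rz":0,"x":-0.2,"y":1,"z":0,"jaw":-0.8},{"rx":0,"ry":0,"rz":0,"x":-0.2,"y":1,"z":0,"jaw":-0.8},{"rx":0,"ry":0,"rz":0,"x":-0.2,"y":1,"z":0,"jaw":-0.8},{"rx":0,"ry":0,"rz":0,"x":-0.2,"y":1,"z":0,"jaw":-0.8},{"rx":0,"ry":0,"rz":0,"x":0,"y":0.7,"z":0,"jaw":-0.8},{"rx":0,"ry":0,"rz":0,"x":0,"y":0,"z":0,"jaw":-0.8}]'
cat > pose.py <<'E'
from h import *
from scipy.spatial.transform import Rotation as Ro
o=get_obs(); R=Ro.from_rotvec(o['orientation']).as_matrix(); print(o['clock'],o['tcp_pos'].round(4),'yaw',np.degrees(np.arctan2(R[1,1],R[0,1])).round(2),R[:,2].round(3),o['joints'].round(2),o['contact_force'].round(1),'g',o['grip_width'])
E
cat > shot.py <<'E'
from h import *
import sys
o=get_obs(); im=grab_frame('side')[:,:,::-1]; p=proj(camera_params('side'),o['tcp_pos']-[0,0,.02])
x,y=int(p[0]),int(p[1]); print(x,y); cv2.imwrite('pics/s%s_full.png'%sys.argv[1],im)
crop(im,x-35,y-35,x+35,y+40,5,'pics/s%s.png'%sys.argv[1])
E
python3 pose.py; python3 shot.py 1
```

```text
clock: 13.35
tcp_pos: [0.484, 0.0735, 0.2525]
orientation: [-0.756, 3.048, 0.0]
contact_force: [1.3, 1.3, -1.3]
grip_width: 0.0227
gripper_force: 59.4
clock: 14.1
tcp_pos: [0.4345, 0.3575, 0.2511]
orientation: [0.766, -3.046, -0.001]
contact_force: [-0.2, 0.4, -2.3]
grip_width: 0.0228
gripper_force: 59.3
14.1 [0.4345 0.3575 0.2511] yaw 118.21 [-0.001  0.001 -1.   ] [-0.91  0.27  0.14  1.81 -0.04  1.06  1.31] [-0.2  0.4 -2.3] g 0.022846777827779413
296 268
```

```bash
python3 -m jog '[{"rx":0,"ry":0,"rz":0.9,"x":0,"y":0,"z":0,"jaw":-0.8},{"rx":0,"ry":0,"rz":0.9,"x":0,"y":0,"z":0,"jaw":-0.8},{"rx":0,"ry":0,"rz":0.9,"x":0,"y":0,"z":0,"jaw":-0.8},{"rx":0,"ry":0,"rz":0.9,"x":0,"y":0,"z":0,"jaw":-0.8},{"rx":0,"ry":0,"rz":0.9,"x":0,"y":0,"z":0,"jaw":-0.8},{"rx":0,"ry":0,"rz":0,"x":0,"y":0,"z":0,"jaw":-0.8}]'; python3 shot.py 2
python3 -m jog '[{"rx":0,"ry":0,"rz":-1,"x":0,"y":0,"z":0,"jaw":-0.8},{"rx":0,"ry":0,"rz":-1,"x":0,"y":0,"z":0,"jaw":-0.8},{"rx":0,"ry":0,"rz":-1,"x":0,"y":0,"z":0,"jaw":-0.8},{"rx":0,"ry":0,"rz":-1,"x":0,"y":0,"z":0,"jaw":-0.8},{"rx":0,"ry":0,"rz":-1,"x":0,"y":0,"z":0,"jaw":-0.8},{"rx":0,"ry":0,"rz":-1,"x":0,"y":0,"z":0,"jaw":-0.8},{"rx":0,"ry":0,"rz":-1,"x":0,"y":0,"z":0,"jaw":-0.8},{"rx":0,"ry":0,"rz":-1,"x":0,"y":0,"z":0,"jaw":-0.8}]'
python3 -m jog '[{"rx":0,"ry":0,"rz":-1,"x":0,"y":0,"z":0,"jaw":-0.8},{"rx":0,"ry":0,"rz":0,"x":0,"y":0,"z":0,"jaw":-0.8}]'; python3 shot.py 3; python3 pose.py
python3 -c "
import cv2;a=[cv2.imread(f'pics/s{i}.png')[:, 40:306] for i in (2,1,3)];cv2.imwrite('pics/mos.png',cv2.hconcat(a))"
```

```text
clock: 14.9
tcp_pos: [0.4367, 0.3517, 0.2516]
orientation: [1.86, -2.531, 0.001]
contact_force: [-0.6, 0.5, -1.7]
grip_width: 0.0224
gripper_force: 59.4
296 264
clock: 15.95
tcp_pos: [0.4364, 0.3529, 0.2517]
orientation: [-0.211, -3.134, 0.0]
contact_force: [0.6, 0.8, -1.4]
grip_width: 0.0227
gripper_force: 59.5
clock: 16.2
tcp_pos: [0.4363, 0.3531, 0.2517]
orientation: [0.47, 3.106, -0.001]
contact_force: [-0.2, 0.6, -0.7]
grip_width: 0.0226
gripper_force: 59.5
296 265
16.25 [0.4363 0.3533 0.2517] yaw 72.94 [ 0. -0. -1.] [-1.01  0.27  0.27  1.82 -0.08  1.06  0.56] [-0.1 -0.4 -2. ] g 0.02250643680108542
```

View pics/mos.png

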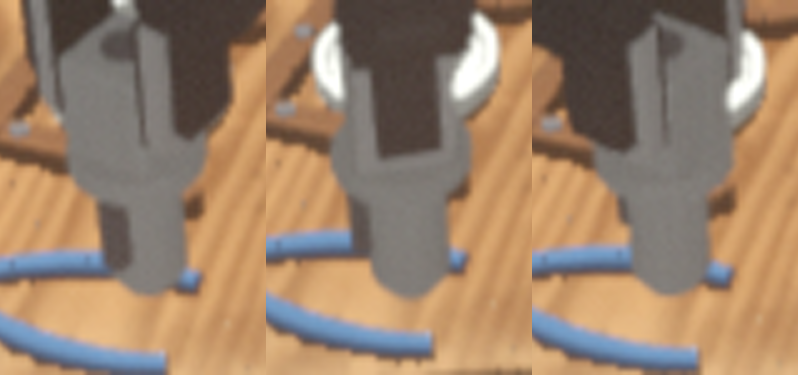

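The key is visible on the left-front at +45°, on the left silhouette at 0 and hidden at −45°. So key yaw = tool yaw − 90°, and the tool yaw target is about 101°.

```bash
python3 -m jog '[{"rx":0,"ry":0,"rz":0.5,"x":0.2,"y":-0.9,"z":0,"jaw":-0.8},{"rx":0,"ry":0,"rz":0.5,"x":0.4,"y":-0.9,"z":0,"jaw":-0.8},{"rx":0,"ry":0,"rz":0.5,"x":0.4,"y":-0.9,"z":0,"jaw":-0.8},{"rx":0,"ry":0,"rz":0.5,"x":0.4,"y":-0.9,"z":0,"jaw":-0.8},{"rx":0,"ry":0,"rz":0.5,"x":0.4,"y":-0.9,"z":-0.2,"jaw":-0.8},{"rx":0,"ry":0,"rz":0.3,"x":0.2,"y":-0.53,"z":-0.5,"jaw":-0.8},{"rx":0,"ry":0,"rz":0,"x":0,"y":0,"z":-0.9,"jaw":-0.8},{"rx":0,"ry":0,"rz":0,"x":0,"y":0,"z":0,"jaw":-0.8}]'; python3 pose.py
```

```text
clock: 17.25
tcp_pos: [0.5531, 0.051, 0.1525]
orientation: [0.298, -3.119, 0.002]
contact_force: [-0.2, 0.3, -1.5]
grip_width: 0.0224
gripper_force: 59.4
17.25 [0.5531 0.051  0.1525] yaw 100.91 [-0.008 -0.002 -1.   ] [-0.48  0.39  0.34  1.93 -0.17  0.86  1.72] [-0.2  0.3 -1.5] g 0.022384844225687227
```

```bash
python3 -m jog '[{"rx":0,"ry":0,"rz":0,"x":0.05,"y":0,"z":-0.3,"jaw":-0.8},{"rx":0,"ry":0,"rz":0,"x":0,"y":0,"z":-0.4,"jaw":-0.8},{"rx":0,"ry":0,"rz":0,"x":0,"y":0,"z":0,"jaw":-0.8}]'; python3 -m jog '[{"rx":0,"ry":0,"rz":0,"x":0,"y":0,"z":-0.1,"jaw":-0.8},{"rx":0,"ry":0,"rz":0,"x":0,"y":0,"z":-0.1,"jaw":-0.8},{"rx":0,"ry":0,"rz":0,"x":0,"y":0,"z":0,"jaw":-0.8}]';python3 pose.py
```

```text
clock: 17.62
tcp_pos: [0.5591, 0.0526, 0.1135]
orientation: [0.3, -3.126, -0.0]
contact_force: [-0.1, -0.3, -1.6]
grip_width: 0.0226
gripper_force: 59.5
clock: 18.0
tcp_pos: [0.5592, 0.0519, 0.1017]
orientation: [0.298, -3.127, -0.0]
contact_force: [-0.1, -0.3, -1.5]
grip_width: 0.0227
gripper_force: 59.5
18.0 [0.5592 0.0519 0.1017] yaw 100.88 [-0.  0. -1.] [-0.45  0.47  0.32  1.96 -0.21  0.75  1.75] [-0.1 -0.3 -1.5] g 0.022669721843181567
```

```bash
python3 -m jog '[{"rx":0,"ry":0,"rz":0,"x":-0.03,"y":-0.01,"z":-0.07,"jaw":-0.8},{"rx":0,"ry":0,"rz":0,"x":0,"y":0,"z":0,"jaw":-0.8},{"rx":0,"ry":0,"rz":0,"x":0,"y":0,"z":0,"jaw":-0.8}]'; python3 -m jog '[{"rx":0,"ry":0,"rz":0,"x":0,"y":0,"z":-0.07,"jaw":-0.8},{"rx":0,"ry":0,"rz":0,"x":0,"y":0,"z":0,"jaw":-0.8},{"rx":0,"ry":0,"rz":0,"x":0,"y":0,"z":0,"jaw":-0.8}]';python3 pose.py
```

```text
clock: 18.38
tcp_pos: [0.5575, 0.0512, 0.0976]
orientation: [-0.297, 3.127, 0.0]
contact_force: [1.5, 0.1, -1.4]
grip_width: 0.0228
gripper_force: 59.5
clock: 18.75
tcp_pos: [0.5576, 0.0508, 0.0932]
orientation: [-0.297, 3.127, -0.001]
contact_force: [1.5, -1.7, -3.1]
grip_width: 0.0224
gripper_force: 59.3
18.75 [0.5576 0.0508 0.0932] yaw 100.84 [ 0. -0. -1.] [-0.45  0.48  0.31  1.97 -0.21  0.73  1.75] [ 1.5 -1.7 -3.1] g 0.022439689162092935
```

In the bore: 7 mm below the mouth with small forces. Now down to the key.

```bash
python3 -m jog '[{"rx":0,"ry":0,"rz":0,"x":0,"y":0,"z":-0.08,"jaw":-0.8},{"rx":0,"ry":0,"rz":0,"x":0,"y":0,"z":-0.03,"jaw":-0.8},{"rx":0,"ry":0,"rz":0,"x":0,"y":0,"z":0,"jaw":-0.8}]'; python3 -m jog '[{"rx":0,"ry":0,"rz":0,"x":0,"y":0,"z":-0.08,"jaw":-0.8},{"rx":0,"ry":0,"rz":0,"x":0,"y":0,"z":0,"jaw":-0.8},{"rx":0,"ry":0,"rz":0,"x":0,"y":0,"z":0,"jaw":-0.8}]';python3 pose.py
```

```text
clock: 19.12
tcp_pos: [0.5574, 0.0511, 0.0864]
orientation: [0.297, -3.127, 0.0]
contact_force: [0.3, -1.7, -2.9]
grip_width: 0.0225
gripper_force: 59.3
clock: 19.5
tcp_pos: [0.5572, 0.0517, 0.0816]
orientation: [0.298, -3.127, -0.001]
contact_force: [0.1, -0.9, -3.2]
grip_width: 0.0225
gripper_force: 59.3
19.5 [0.5572 0.0517 0.0816] yaw 100.9 [-0.001  0.    -1.   ] [-0.44  0.49  0.3   1.97 -0.22  0.71  1.76] [ 0.1 -0.9 -3.2] g 0.022483994518957863
```

```bash
python3 -m jog '[{"rx":0,"ry":0,"rz":0,"x":0,"y":0,"z":-0.08,"jaw":-0.8},{"rx":0,"ry":0,"rz":0,"x":0,"y":0,"z":-0.08,"jaw":-0.8},{"rx":0,"ry":0,"rz":0,"x":0,"y":0,"z":0,"jaw":-0.8}]'; python3 -m jog '[{"rx":0,"ry":0,"rz":0,"x":0,"y":0,"z":-0.08,"jaw":-0.8},{"rx":0,"ry":0,"rz":0,"x":0,"y":0,"z":-0.08,"jaw":-0.8},{"rx":0,"ry":0,"rz":0,"x":0,"y":0,"z":0,"jaw":-0.8},{"rx":0,"ry":0,"rz":0,"x":0,"y":0,"z":0,"jaw":-0.8}]';python3 pose.py
```

```text
clock: 19.88
tcp_pos: [0.5575, 0.0517, 0.0722]
orientation: [0.298, -3.127, -0.001]
contact_force: [-0.3, -0.5, 1.8]
grip_width: 0.0225
gripper_force: 59.9
clock: 20.38
tcp_pos: [0.5576, 0.0517, 0.0631]
orientation: [-0.298, 3.127, 0.001]
contact_force: [-1.7, 0.1, 8.4]
grip_width: 0.0227
gripper_force: 60.7
20.375 [0.5576 0.0517 0.0631] yaw 100.88 [ 0.     0.001 -1.   ] [-0.43  0.52  0.29  1.98 -0.24  0.67  1.77] [-1.7  0.1  8.4] g 0.02270014481339889
```

```bash
python3 -m jog '[{"rx":0,"ry":0,"rz":0,"x":0,"y":0,"z":-0.08,"jaw":-0.8},{"rx":0,"ry":0,"rz":0,"x":0,"y":0,"z":0,"jaw":-0.8},{"rx":0,"ry":0,"rz":0,"x":0,"y":0,"z":0,"jaw":-0.8}]'; python3 -m jog '[{"rx":0,"ry":0,"rz":0,"x":0,"y":0,"z":-0.05,"jaw":-0.8},{"rx":0,"ry":0,"rz":0,"x":0,"y":0,"z":0,"jaw":-0.8},{"rx":0,"ry":0,"rz":0,"x":0,"y":0,"z":0,"jaw":-0.8},{"rx":0,"ry":0,"rz":0,"x":0,"y":0,"z":0,"jaw":-0.8}]';python3 pose.py
```

```text
clock: 20.75
tcp_pos: [0.5585, 0.0522, 0.0619]
orientation: [-0.297, 3.126, 0.005]
contact_force: [-12.7, 0.5, 42.2]
grip_width: 0.0231
gripper_force: 65.4
clock: 21.25
tcp_pos: [0.559, 0.0526, 0.0613]
orientation: [-0.297, 3.124, 0.007]
contact_force: [-20.3, 0.7, 67.4]
grip_width: 0.0227
gripper_force: 69.6
21.25 [0.559  0.0526 0.0613] yaw 100.84 [ 0.003  0.005 -1.   ] [-0.43  0.53  0.29  1.98 -0.24  0.66  1.78] [-20.3   0.7  67.4] g 0.022746924464807295
```

```bash
python3 -m jog '[{"rx":0,"ry":0,"rz":0,"x":0,"y":0,"z":0.05,"jaw":-0.8},{"rx":0,"ry":0,"rz":0,"x":0,"y":0,"z":0,"jaw":-0.8},{"rx":0,"ry":0,"rz":0,"x":0,"y":0,"z":0,"jaw":-0.8},{"rx":0,"ry":0,"rz":0,"x":0,"y":0,"z":0,"jaw":-0.8}]';python3 pose.py; python3 -c "
from bench import r
print(r.hand_in())"
```

```text
clock: 21.75
tcp_pos: [0.5589, 0.0526, 0.0615]
orientation: [-0.297, 3.124, 0.005]
contact_force: [-10.2, 1.4, 35.9]
grip_width: 0.0225
gripper_force: 65.5
21.75 [0.5589 0.0526 0.0615] yaw 100.87 [ 0.003  0.003 -1.   ] [-0.43  0.53  0.29  1.98 -0.24  0.66  1.77] [-10.2   1.4  35.9] g 0.022548565358451955
the job is handed in; nothing more can be done
None
```

I handed the job in at about 22 s: the pulley is against the back of the stop, and the keyed shaft is fully home (by depth and push force) and still held pressed down; no verdict was returned.

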